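# Open a bench centrifuge rotor and loosen its clamp nut

## Task

Open the centrifuge rotor and free it for removal: unscrew the red-knobbed rotor lid anticlockwise, regrasping as often as needed until it is off its thread, and lay it gently, knob up, in the middle of the pale blue bench mat. Then take the blue T-handled hex key from its block, seat it fully in the hexagon socket of the rotor nut, loosen the nut anticlockwise by a quarter turn or a little more, and stand the key back in its block. Leave the bottle, tip box and tube rack where they are.

Things in the scene. Friction and masses are not known exactly. Their poses are not given: they have to be found in the camera images.
- centrifuge: White bench centrifuge, 230 (x) x 330 (y) mm, 150 mm high, fixed. Origin on the bench under the rotor axis; z up. Its front is at its own -y, 125 mm from the axis; its open cover rises at its own +y, 160 to 210 mm from the axis, to 355 mm above the bench. A round bowl in the deck, 190 mm across, holds the dark rotor.
- rotor_top (a point): Middle of the rotor's flat top, 138 mm above the bench; axes as the centrifuge. The rotor, 160 mm across, cannot turn (the drive's brake holds it). A hollow hub, 39 mm across and 19 mm high, rises here; the lid screws on its coarse outer thread.
- lid_center (a point): Rotor lid, loose, about 220 g: aluminium disc, 144 mm across, 6 mm thick, with a round red knob, 50 mm across, up to 50 mm above the underside. Point on its axis, 25 mm above its underside; z up. It starts screwed down on the rotor. Turned anticlockwise from above it rises 14 mm a turn, stays where left and comes off after about 4.2 rad, not before. Grip the knob 30 to 40 mm above the underside.
- bench_mat: Pale blue bench mat, 210 x 210 x 3 mm, fixed. Origin at the middle of its underside, on the bench.
- key_center (a point): Hex key with blue T-handle, loose, about 200 g, 130 mm long, upright in its block. Point on its axis, 65 mm above its tip; z from tip to handle, x along the handle bar. The bar on top is 90 mm long, 18 mm thick, 20 mm high, its middle 55 mm above this point. Steel shaft: hexagon 14 mm across flats, a pair of flats facing its +x and -x; the last 3 mm is a 12 mm round pilot.
- key_tip (a point): Lower end of the hex key, on its axis; same axes as key_center.
- key_rest (a point): Middle of the floor of the key's hole in the black key block, 10 mm above the bench, where the key's tip rests. The block is 75 x 60 mm and 50 mm high, fixed; the hole is round, 22 mm across, in the block's middle, 40 mm deep, open at the top. Axes: z up.
- nut_mouth (a point): Mouth of the rotor nut's socket: on the rotor axis, level with the hub's top, 157 mm above the bench, under the lid until that is off. Turns with the nut. A countersink 5 mm deep leads to a hexagon socket 15.2 mm across flats, 13 mm deep: a key tip fully home is 18 mm below this point. A pair of its flats faces +x and -x; at the start its axes are parallel to the centrifuge's.
- rotor_nut (a joint): Turning angle of the rotor nut in rad: 0 tight (as at the start), growing as it is loosened anticlockwise seen from above. Takes about 0.12 N m to turn and stays where it is left.
- media_bottle: Square clear bottle with a white cap, 60 x 60 mm and 128 mm high, bystander. Origin at the middle of its underside.
- tip_box: Black tip box with a pink lid, 85 x 125 x 74 mm, bystander. Origin at the middle of its underside.
- tube_rack: Green tube rack, 70 x 150 mm and 55 mm high with its tubes, bystander. Origin at the middle of its underside.
Mind the look-alikes: they are no part of the job. Of the things that look like the part that bears lid_center, the middle-sized one is meant.

How it is judged:
On the way, in this order (a step that is already met when the one before it is completed fails the run):
1. the lid is off its thread and lifted clear of the hub (z of lid_center in the frame of nut_mouth above 0.045 m), for 0.1 s.
2. the lid lies flat, knob up, in the middle of the mat and is let go (horizontal distance between lid_center and bench_mat below 0.035 m and height (world z) of lid_center below 0.034 m and angle between lid_center's own z axis and vertical below 0.1 rad and contact force between the fingers and rotor_lid below 0.2 N), for 0.2 s.
3. the key is fully home in the nut's socket, the nut still tight (z of key_tip in the frame of nut_mouth below -0.015 m and horizontal distance between key_tip and nut_mouth below 0.004 m and value of joint rotor_nut below 0.4 rad), for 0.1 s.
4. the nut is loosened by about a quarter turn with the key still home (value of joint rotor_nut above 1.2 rad and z of key_tip in the frame of nut_mouth below -0.012 m and horizontal distance between key_tip and nut_mouth below 0.004 m), for 0.1 s.
At the end, for the whole second after the job is handed in: The lid lies at rest, knob up and flat (within 0.1 rad), with its axis within 35 mm of the mat's middle; the nut is loosened by at least 1.2 rad; the key stands at rest in its block's hole with its tip within 6 mm of the hole's floor (horizontal distance between lid_center and bench_mat below 0.035 m and height (world z) of lid_center below 0.034 m and angle between lid_center's own z axis and vertical below 0.1 rad and value of joint rotor_nut above 1.2 rad and horizontal distance between key_tip and key_rest below 0.009 m and z of key_tip in the frame of key_rest below 0.006 m and angle between key_center's own z axis and vertical below 0.2 rad and linear speed of each of rotor_lid, rotor_key below 0.02 m/s); the robot touches nothing.
It fails at once if the lid is dropped (let go more than 15 mm above the mat) or slammed on to it (over 150 N) (contact force between rotor_lid and bench_mat above 150 N or (height (world z) of lid_center above 0.043 m and horizontal distance between lid_center and nut_mouth above 0.1 m and contact force between the fingers and rotor_lid below 0.05 N)).
It fails at once if the bottle, tip box or tube rack is pushed more than 25 mm from its place (distance of any of media_bottle, tip_box, tube_rack from where it was at the start of the episode above 0.025 m).
It also fails if it takes over 72 s, if anything falls off the work surface, if the arm or the gripper's body presses on something with over 40 N, if the wrist force passes 120 N, or if a joint passes its speed limit or range.

## Robot

A 6-joint arm with a two-finger parallel gripper is mounted at the origin on the work surface. World frame = base frame: x ahead of the robot, y to its left, z up, the work surface at z = 0. Lengths are in m, angles in rad, forces in N, time in s.
With the tool pointing down it reaches from about 0.35 to 0.925 m from the base axis. Payload 6.4 kg.
Tool frame: the origin (TCP) lies on the centre line of the jaws, within the pads' length; the fingertips stand ctrl.nose_length ahead of it and the grasp point (between the pads) lies 3 mm ahead of it (ctrl.nose_length is the distance from the TCP to the fingertips, in m); x points along the fingers, z is the direction in which the jaws open and shut, and the axes are right-handed (so a half turn about x gives the same grasp; the last joint's range is limited). The gripper opens to 85 mm and grips with 20 to 120 N. Pads are 22 mm wide; open, the fingers measure 114 mm over their backs; the gripper's body (76 mm by 85 mm) begins 54 mm behind the grasp point. The pads swing forward as they close: fully open they stand 13 mm farther back than shut.
Start: joints at [-0.174, 0.245, 1.558, -0, 1.339, -0.174], TCP at [0.65, 0, 0.253] pointing down, gripper open.
Joint ranges: [-3.13, 3.13], [-1.02, 2.26], [0.13, 2.54], [-0.95, 4.09], [0.21, 2.88], [-2.74, 2.74]. Speed limits (rad/s): [2.57, 2.57, 3.14, 3.14, 3.14, 3.14].

## Interface

Orientations are given as a rotation vector (axis times angle).
In Python, from bench import ctrl gives the robot as it stands.
- The arm moves only by the tool jog_arm, never from a script. Its argument "series" is a list that holds one entry, the list of rows, each a list of 5 numbers: the finger opening in cm, from 0 to 8.54, then the shift along the tool's x, y, z in cm, then the turn about the tool's x in rad. A call has 1 to 10 rows; each row is the pose to reach, as a shift and turn from the pose commanded when the call began, along the tool's axes at that moment; what a row does not reach only later rows make up. A row lasts 1/12 s, in which the tool goes at most 41.7 mm and 7.16 degrees, less where a joint would pass 70% of its speed; a pose out of reach is approached as far as the arm can. A call with a gripper value outside its range is refused whole. The fingers move at their own pace and stop on an object; the grip force is fixed at half the most. Time passes only in rows, so rows that repeat a pose let the fingers close. It gives the time, the measured TCP pose, the force and the opening at its end, in the units of the state.
- ctrl.read_state(): the state, without advancing time (a new reading comes with each control period).
- ctrl.get_image(name): name is "scene" or "side" or "wrist"; returns the picture (384x512x3 uint8, red, green, blue); there is no depth.
- ctrl.get_calibration(name): a dict with "camera_matrix" (3x3 intrinsics, pixels), "cam_to_world" (4x4, takes a point from camera to world coordinates); the wrist camera has in their place "T_tool_cam" (4x4, takes a point from camera to tool coordinates, whose origin is the TCP and whose axes are the tool frame's). Camera axes: x right, y down, z forward; pixel columns grow to the right and rows downward; lengths in m; the calibration is good to about 2 mm. A picture is of the moment at which its call begins: read the wrist's pose just before it. get_calibration takes no time and is no camera call.
- ctrl.job_done(): hands the job in, once; it reports no verdict.
The state is a dict: "clock": time; "joints": joint angles; "joint_vel": joint speeds; "effort": joint torques, N m; "tcp_pos": TCP position; "tool_rot": TCP orientation; "contact_force": force on the tool from outside, world axes, zero at the start; "torque": the same for the moment, N m; "opening": finger opening in m.
Only numpy, scipy, OpenCV 4.12 (cv2) and the standard library are available. Lean on these libraries where they do the work, as an engineer would, in place of code of your own. Each camera call takes 0.05 s, during which the arm holds its last target. There are 200 camera calls.

## Working session

There is one attempt and no reset: what is moved stays moved. The work goes in short steps, Python scripts to look and compute and a tool call to move; the robot and the scene stay as the last step left them, time stands still between calls to the robot, and variables do not carry over. Pictures are saved under pics/ and viewed, about 8 in all and at most 12, crops included, and the job is handed in when it is done.

Besides the shell and the picture viewer there is one more tool, called after ">>>" by a JSON object that holds its "fn" and its "kwargs". jog_arm: Moves the arm, as the interface text tells. Its arguments: {"type":"object","properties":{"series":{"type":"array","items":{"type":"array","items":{"type":"array","items":{"type":"number"}}}}},"required":["series"]}

```bash
mkdir -p pics; ls; python3 - <<'E'
from bench import ctrl
import cv2,numpy as np
print(ctrl.read_state(), ctrl.nose_length)
ims=[ctrl.get_image(n) for n in("scene","side","wrist")]
for n,i in zip(("scene","side","wrist"),ims):
    cv2.imwrite(f"pics/{n}0.png",i[:,:,::-1]); print(n,ctrl.get_calibration(n))
cv2.imwrite("pics/all0.png",cv2.resize(np.vstack([np.hstack(ims[:2]),np.hstack([ims[2],ims[2]*0])])[:,:,::-1],(800,600)))
E
```

```text
pics
{'clock': 0.0, 'joints': array([-1.74062142e-01,  2.45793030e-01,  1.55901940e+00,  2.67698762e-05,
        1.33870404e+00, -1.74111673e-01]), 'joint_vel': array([ 0.00012097, -0.00145298, -0.00082831, -0.00193308, -0.00125205,
        0.00037909]), 'effort': array([ 6.17919522e-04, -4.29512215e+01, -3.26122355e+01, -1.30276699e-04,
        5.42047856e-03, -1.36905024e-05]), 'tcp_pos': array([6.49482894e-01, 1.27588967e-04, 2.52190846e-01]), 'tool_rot': array([2.47878129e-04, 1.57268654e+00, 3.15986568e-04]), 'contact_force': array([ 0.22276434,  0.12138285, -0.89185164]), 'torque': array([ 0.0089252 , -0.00616887,  0.02543317]), 'opening': 0.08522631202405535} 0.022
scene {'camera_matrix': array([[355.53379525,   0.        , 254.10394   ],
       [  0.        , 355.53379525, 196.6795539 ],
       [  0.        ,   0.        ,   1.        ]]), 'cam_to_world': array([[-0.6162746 ,  0.47480261, -0.62830574,  1.22860519],
       [ 0.78751682,  0.37639068, -0.48800339,  0.47581436],
       [ 0.00478314, -0.79554543, -0.60587506,  0.72906636],
       [ 0.        ,  0.        ,  0.    
[... 296 characters left out ...]
, -0.61009001,  0.61932146, -0.78130527],
       [-0.00796456, -0.70918899, -0.70497344,  0.97476898],
       [ 0.        ,  0.        ,  0.        ,  1.        ]])}
wrist {'camera_matrix': array([[322.92530912,   0.        , 250.20063874],
       [  0.        , 322.92530912, 196.11801039],
       [  0.        ,   0.        ,   1.        ]]), 'T_tool_cam': array([[ 1.52419043e-03, -2.64110257e-01,  9.64491290e-01,
        -1.22440600e-01],
       [ 3.56359087e-04, -9.64492206e-01, -2.64111071e-01,
         6.65446927e-02],
       [ 9.99998775e-01,  7.46260802e-04, -1.37595170e-03,
        -5.73098637e-04],
       [ 0.00000000e+00,  0.00000000e+00,  0.00000000e+00,
         1.00000000e+00]])}
```

View pics/all0.png

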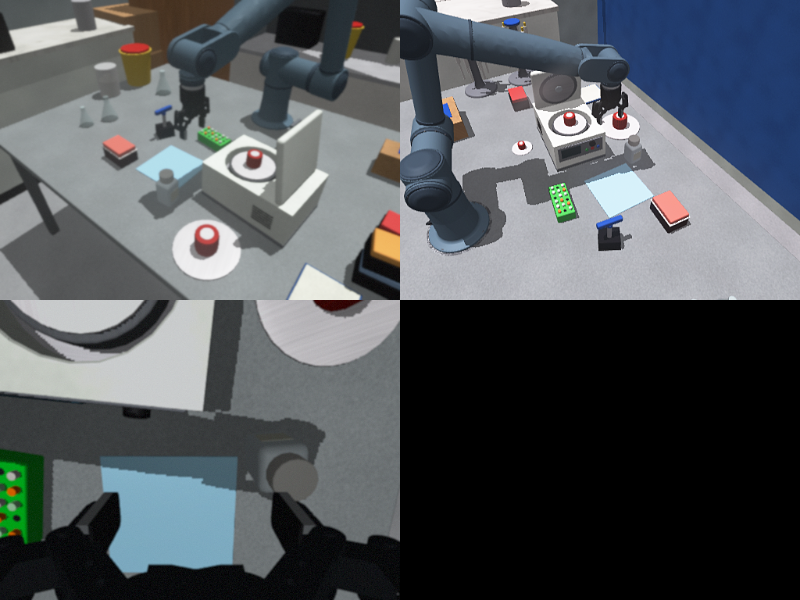

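The lids seen in the composite are: the one screwed on the rotor (scene ~(254,158), side ~(570,118)), a larger one on the bench (scene (207,240), side (620,122)), and a small one (side (522,147)). Size and place both point to the one on the rotor. Next I measure.

```bash
cat > h.py <<'E'
from bench import ctrl
import cv2,numpy as np
from scipy.spatial.transform import Rotation as R
def cam(n,st=None):
    c=ctrl.get_calibration(n)
    if n!="wrist": return c["camera_matrix"],c["cam_to_world"]
    T=np.eye(4);T[:3,:3]=R.from_rotvec(st["tool_rot"]).as_matrix();T[:3,3]=st["tcp_pos"]
    return c["camera_matrix"],T@c["T_tool_cam"]
def ray(C,uv):
    K,T=C;d=T[:3,:3]@np.linalg.inv(K)@np.array([uv[0],uv[1],1.]);return T[:3,3],d/np.linalg.norm(d)
def onz(C,uv,z):
    o,d=ray(C,uv);return o+d*(z-o[2])/d[2]
def tri(rs):
    A=[np.eye(3)-np.outer(d,d) for o,d in rs];return np.linalg.solve(sum(A),sum(a@o for a,(o,d) in zip(A,rs)))
def proj(C,p):
    K,T=C;q=K@(T[:3,:3].T@(np.asarray(p)-T[:3,3]));return q[:2]/q[2]
def blobs(im,lo,hi,amin=60):
    h=cv2.cvtColor(im,cv2.COLOR_RGB2HSV);m=cv2.inRange(h,lo,hi)
    if lo[0]==0: m|=cv2.inRange(h,(172,lo[1],lo[2]),(180,255,255))
    cs,_=cv2.findContours(m,cv2.RETR_EXTERNAL,cv2.CHAIN_APPROX_NONE)
    return sorted([c[:,0,:] for c in cs if cv2.contourArea(c)>amin],key=lambda c:-cv2.contourArea(c))
COL=dict(red=((0,150,60),(7,255,255)),mat=((90,50,110),(105,140,255)),blue=((106,170,50),(122,255,255)),green=((50,150,60),(75,255,255)))
def box(c): return c.min(0).tolist()+c.max(0).tolist()
E
python3 - <<'E'
from h import *
for n in("scene","side","wrist"):
    im=cv2.imread(f"pics/{n}0.png")[:,:,::-1].copy()
    for k,(lo,hi) in COL.items():
        print(n,k,[(box(c),c.mean(0).round().tolist(),int(cv2.contourArea(c))) for c in blobs(im,lo,hi)[:6]])
a=cv2.imread("pics/scene0.png")[150:330,180:420];b=cv2.imread("pics/side0.png")[100:330,130:370]
cv2.imwrite("pics/crop1.png",np.hstack([cv2.resize(a,(400,300)),cv2.resize(b,(400,383))[:300]]))
cv2.imwrite("pics/crop1.png",np.hstack([cv2.resize(a,(400,300),interpolation=2),cv2.resize(cv2.imread("pics/side0.png")[60:240,140:380],(400,300),interpolation=2)]))
E
```

```text
scene red [([486, 271, 511, 300], [501.0, 286.0], 497), ([251, 289, 278, 311], [265.0, 300.0], 476), ([155, 55, 190, 67], [173.0, 61.0], 332), ([451, 27, 464, 34], [457.0, 31.0], 72)]
scene mat [([174, 186, 258, 239], [218.0, 213.0], 2194), ([226, 0, 341, 66], [284.0, 34.0], 1560), ([371, 72, 405, 89], [388.0, 81.0], 292), ([220, 31, 263, 55], [241.0, 42.0], 101), ([363, 146, 374, 161], [369.0, 154.0], 93)]
scene blue []
scene green []
side red [([138, 110, 159, 128], [148.0, 118.0], 169), ([210, 143, 223, 160], [215.0, 151.0], 97), ([272, 144, 290, 165], [280.0, 154.0], 73)]
side mat [([92, 27, 286, 83], [196.0, 58.0], 2766), ([0, 0, 88, 46], [44.0, 23.0], 1601), ([13, 168, 52, 196], [35.0, 182.0], 736), ([37, 288, 88, 322], [59.0, 309.0], 681), ([236, 209, 298, 237], [266.0, 223.0], 429), ([14, 151, 38, 173], [23.0, 162.0], 121)]
side blue [([253, 0, 511, 264], [398.0, 109.0], 36940), ([252, 275, 284, 293], [268.0, 283.0], 156), ([133, 24, 152, 32], [143.0, 28.0], 120), ([54, 132, 65, 150], [60.0, 141.0], 99), ([291, 98, 511, 281], [402.0, 191.0], 71)]
side green []
wrist red []
wrist mat [([129, 212, 302, 349], [213.0, 279.0], 17957)]
wrist blue []
wrist green [([0, 203, 37, 311], [18.0, 258.0], 3010)]
```

View pics/crop1.png

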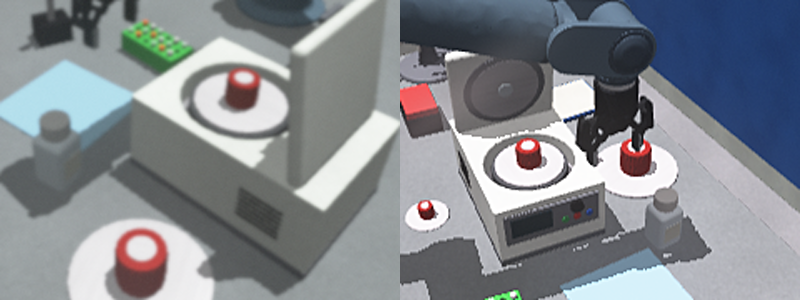

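The rotor lid's knob (white top at scene ~(326,196), side ~(218,146)) is the middle-sized of the three, between the large lid on the right and the small one at the far left of the side view. It sits on the hub, so it is the one meant.

```bash
python3 - <<'E'
from h import *
S,D=cam("scene"),cam("side")
print("knob top tri",tri([ray(S,(325.8,195.6)),ray(D,(218,146))]),"onz",onz(S,(325.8,195.6),.188),onz(D,(218,146),.188))
print("key bar tri",tri([ray(S,(208.6,138)),ray(D,(267.5,284))]),onz(D,(267.5,284),.132))
im=cv2.imread("pics/wrist0.png")[:,:,::-1].copy()
W=cam("wrist",dict(tcp_pos=np.array([.6495,.0001,.2522]),tool_rot=np.array([.0002,1.5727,.0003])))
c=blobs(im,*COL["mat"])[0]
print(box(c)); 
for uv in((130,200),(302,200),(298,345)): print("mat",uv,onz(W,uv,.003))
# fronts edge of centrifuge deck
for uv in((0,123),(261,143),(270,0)): print("deck",uv,onz(W,uv,.15))
for k,n in(("mat","side"),):
    d=cv2.imread("pics/side0.png")[:,:,::-1].copy()
    for c in blobs(d,*COL["mat"]):
        if 200<c.mean(0)[0]<360: print(box(c),onz(D,c.mean(0),.003))
for uv in((747-512,238),(801-512,210),(836-512,252),(782-512,273)): print("matcorner side",onz(D,uv,.003))
E
```

```text
knob top tri [0.55792438 0.17999342 0.19105702] onz [0.55145929 0.17915696 0.188     ] [0.5603576  0.18113679 0.188     ]
key bar tri [ 0.44672656 -0.33515877  0.1371155 ] [ 0.44858951 -0.33258085  0.132     ]
[129, 212, 302, 349]
mat (130, 200) [ 0.50383831 -0.04006181  0.003     ]
mat (302, 200) [ 0.70990228 -0.03977277  0.003     ]
mat (298, 345) [ 0.7132375  -0.24556869  0.003     ]
deck (0, 123) [0.47800964 0.05655016 0.15      ]
deck (261, 143) [0.65584861 0.04317685 0.15      ]
deck (270, 0) [0.6606029  0.13091457 0.15      ]
[236, 209, 298, 237] [ 0.61002876 -0.05866833  0.003     ]
matcorner side [ 0.48863147 -0.06317636  0.003     ]
matcorner side [ 0.70907735 -0.04662145  0.003     ]
matcorner side [ 0.70526895 -0.25306492  0.003     ]
matcorner side [ 0.51785979 -0.23500205  0.003     ]
```

>>> {"fn": "jog_arm", "kwargs": {"series": [[[8.5,-4.8,4,-2],[8.5,-4.8,8,-4],[8.5,-4.8,12,-6],[8.5,-4.8,15,-8],[8.5,-4.8,18,-9.2],[8.5,-4.8,18,-9.2],[8.5,-4.8,18,-9.2]]]}}

```text
$.series[0][0]: bad value
```

>>> {"fn": "jog_arm", "kwargs": {"series": [[[8.5,-4.8,4,-2,0],[8.5,-4.8,8,-4,0],[8.5,-4.8,12,-6,0],[8.5,-4.8,15,-8,0],[8.5,-4.8,18,-9.2,0],[8.5,-4.8,18,-9.2,0],[8.5,-4.8,18,-9.2,0]]]}}

```text
clock: 0.73
tcp_pos: [0.5567, 0.1823, 0.3012]
tool_rot: [-0.003, 1.571, 0.003]
contact_force: [0.5, -0.6, -0.7]
opening: 0.0849
```

```bash
python3 - <<'E'
from h import *
s=ctrl.read_state();im=ctrl.get_image("wrist");print(s["clock"],s["joints"].round(3),s["tcp_pos"],s["tool_rot"])
cv2.imwrite("pics/w1.png",im[:,:,::-1]);np.save("w1.npy",np.r_[s["tcp_pos"],s["tool_rot"]])
W=cam("wrist",s)
for c in blobs(im,(0,120,40),(9,255,255)):
    (x,y),r=cv2.minEnclosingCircle(c); print(box(c),x,y,r,onz(W,(x,y),.188))
h=cv2.cvtColor(im,cv2.COLOR_RGB2HSV)
print("pred",proj(W,(.558,.18,.188)))
E
```

```text
0.7333 [0.123 0.059 1.677 0.    1.405 0.119] [0.55669827 0.18230187 0.3012486 ] [-0.00323913  1.57098704  0.00343661]
[214, 163, 278, 231] 245.85714721679688 197.0 34.500911712646484 [0.55247473 0.1836083  0.188     ]
[435, 128, 511, 191] 476.9473571777344 158.0 42.24441909790039 [0.72164072 0.2140952  0.188     ]
[48, 56, 86, 85] 67.0 72.0 20.24855613708496 [0.42980323 0.27186902 0.188     ]
pred [253.11963617 201.60992964]
```

View pics/w1.png

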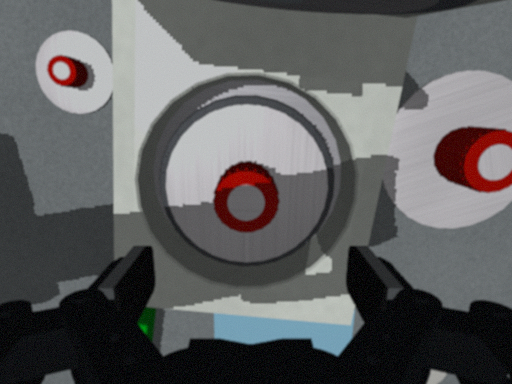

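```bash
python3 - <<'E'
from h import *
v=np.load("w1.npy");W=cam("wrist",dict(tcp_pos=v[:3],tool_rot=v[3:]))
print(onz(W,(246,203),.188),onz(W,(249,180),.144),onz(W,(247,186),.138))
a,b=onz(W,(150,308),.15),onz(W,(355,323),.15);print(a,b,np.arctan2(*(b-a)[1::-1]))
im=cv2.imread("pics/w1.png")[:,:,::-1]
m=(cv2.cvtColor(im.copy(),cv2.COLOR_RGB2HSV)[:,:,1]<60).astype('uint8')[180:225,222:270]
n,l,st,ce=cv2.connectedComponentsWithStats(m);i=l[23,24];print(st[i],ce[i]+[222,180],onz(W,ce[i]+[222,180],.188))
E
```

```text
[0.55258848 0.17887018 0.188     ] [0.55460895 0.18707327 0.144     ] [0.55278323 0.18015818 0.138     ]
[0.45893094 0.06074686 0.15      ] [0.65945923 0.04500109 0.15      ] -0.07836068944097102
[   6    5   37   36 1023] [245.70478983 202.44868035] [0.55236336 0.17930648 0.188     ]
```

>>> {"fn": "jog_arm", "kwargs": {"series": [[[8.5,0,-0.2,-0.4,0.12],[8.5,0,-0.2,-0.4,0.24],[8.5,0,-0.2,-0.4,0.36],[8.5,0,-0.2,-0.4,0.48],[8.5,0,-0.2,-0.4,0.6],[8.5,0,-0.2,-0.4,0.72],[8.5,0,-0.2,-0.4,0.84],[8.5,0,-0.2,-0.4,0.96],[8.5,0,-0.2,-0.4,1.08],[8.5,0,-0.2,-0.4,1.2]]]}}

```text
clock: 1.62
tcp_pos: [0.555, 0.176, 0.3008]
tool_rot: [0.938, 1.359, -0.939]
contact_force: [-0.2, -0.5, -0.2]
opening: 0.0849
```

>>> {"fn": "jog_arm", "kwargs": {"series": [[[8.5,0,0,0,0.12],[8.5,0,0,0,0.24],[8.5,0,0,0,0.36],[8.5,0,0,0,0.48],[8.5,0,0,0,0.6],[8.5,0,0,0,0.72],[8.5,0,0,0,0.84],[8.5,0,0,0,0.96],[8.5,0,0,0,1.08],[8.5,0,0,0,1.2]]]}}

```text
clock: 2.45
tcp_pos: [0.555, 0.176, 0.3008]
tool_rot: [1.793, 0.688, -1.795]
contact_force: [0.3, 0.6, 0.7]
opening: 0.0847
```

```bash
python3 - <<'E'
from h import *
for k in range(2): im=ctrl.get_image("wrist")
s=ctrl.read_state();im=ctrl.get_image("wrist");print(s["clock"],s["joints"].round(3),s["tcp_pos"],s["tool_rot"])
cv2.imwrite("pics/w2.png",im[:,:,::-1])
W=cam("wrist",s);p=proj(W,(.5525,.1795,.188)).astype(int);print(p)
m=(cv2.cvtColor(im,cv2.COLOR_RGB2HSV)[:,:,1]<60).astype('uint8')[p[1]-22:p[1]+23,p[0]-24:p[0]+25]
n,l,st,ce=cv2.connectedComponentsWithStats(m);i=l[22,24];print(st[i],ce[i]+p-[24,22],onz(W,ce[i]+p-[24,22],.188))
M=R.from_rotvec(s["tool_rot"]).as_matrix();print(M.round(3)); print("shift",M.T@(np.array([.5525,.1795,.188])-s["tcp_pos"])*100)
E
```

```text
2.55 [ 0.113  0.051  1.687 -0.     1.405  2.515] [0.55486574 0.17620309 0.30082382] [ 1.78925796  0.69343165 -1.79063644]
[248 203]
[   6    6   37   36 1037] [248.20925747 204.78592093] [0.55194457 0.18023767 0.188     ]
[[-0.001  0.674 -0.739]
 [-0.001 -0.739 -0.674]
 [-1.    -0.     0.001]]
shift [11.28234639 -0.40289451 -0.05602541]
```

>>> {"fn": "jog_arm", "kwargs": {"series": [[[8.5,2,-0.45,-0.05,0],[8.5,5,-0.45,-0.05,0],[8.5,8,-0.45,-0.05,0],[8.5,10.5,-0.45,-0.05,0],[8.5,12,-0.45,-0.05,0],[8.5,12.8,-0.45,-0.05,0],[8.5,12.8,-0.45,-0.05,0]]]}}

```text
clock: 3.18
tcp_pos: [0.5505, 0.1808, 0.171]
tool_rot: [1.785, 0.697, -1.792]
contact_force: [0.4, 0.3, -0.2]
opening: 0.0853
```

>>> {"fn": "jog_arm", "kwargs": {"series": [[[4,0,0,0,0],[4,0,0,0,0],[4,0,0,0,0],[4,0,0,0,0],[4,0,0,0,0],[4,0,0,0,0]]]}}

```text
clock: 3.68
tcp_pos: [0.5526, 0.1817, 0.1754]
tool_rot: [1.791, 0.694, -1.785]
contact_force: [-0.1, -0.2, 5.7]
opening: 0.0486
```

>>> {"fn": "jog_arm", "kwargs": {"series": [[[4,-0.03,0,0,-0.12],[4,-0.05,0,0,-0.24],[4,-0.08,0,0,-0.36],[4,-0.11,0,0,-0.48],[4,-0.13,0,0,-0.6],[4,-0.16,0,0,-0.72],[4,-0.19,0,0,-0.84],[4,-0.21,0,0,-0.96],[4,-0.24,0,0,-1.08],[4,-0.27,0,0,-1.2]]]}}

```text
clock: 4.52
tcp_pos: [0.5519, 0.1809, 0.1772]
tool_rot: [0.926, 1.362, -0.928]
contact_force: [0.5, -3.4, 3.9]
opening: 0.0483
```

>>> {"fn": "jog_arm", "kwargs": {"series": [[[4,-0.03,0,0,-0.12],[4,-0.05,0,0,-0.24],[4,-0.08,0,0,-0.36],[4,-0.11,0,0,-0.48],[4,-0.13,0,0,-0.6],[4,-0.16,0,0,-0.72],[4,-0.19,0,0,-0.84],[4,-0.21,0,0,-0.96],[4,-0.24,0,0,-1.08],[4,-0.27,0,0,-1.2]]]}}

```text
clock: 5.35
tcp_pos: [0.5524, 0.1802, 0.1799]
tool_rot: [-0.007, 1.568, 0.002]
contact_force: [0.9, -7.1, 3.1]
opening: 0.0487
```

>>> {"fn": "jog_arm", "kwargs": {"series": [[[4,-0.03,0,0,-0.12],[4,-0.05,0,0,-0.24],[4,-0.08,0,0,-0.36],[4,-0.11,0,0,-0.48],[4,-0.13,0,0,-0.6],[4,-0.16,0,0,-0.72],[4,-0.19,0,0,-0.84],[4,-0.21,0,0,-0.96],[4,-0.24,0,0,-1.08],[4,-0.27,0,0,-1.2]]]}}

```text
clock: 6.18
tcp_pos: [0.553, 0.1805, 0.1826]
tool_rot: [-0.94, 1.357, 0.932]
contact_force: [3.2, -5.0, 1.1]
opening: 0.0486
```

>>> {"fn": "jog_arm", "kwargs": {"series": [[[4,-0.03,0,0,-0.12],[4,-0.05,0,0,-0.24],[4,-0.08,0,0,-0.36],[4,-0.11,0,0,-0.48],[4,-0.13,0,0,-0.6],[4,-0.16,0,0,-0.72],[4,-0.19,0,0,-0.84],[4,-0.21,0,0,-0.96],[4,-0.24,0,0,-1.08],[4,-0.27,0,0,-1.2]]]}}

```text
clock: 7.02
tcp_pos: [0.5528, 0.1816, 0.1853]
tool_rot: [-1.796, 0.689, 1.788]
contact_force: [3.2, -0.1, 1.1]
opening: 0.0486
```

```bash
python3 - <<'E'
from h import *
s=ctrl.read_state();print(s["joints"].round(3),s["contact_force"],s["torque"])
E
```

```text
[ 0.123  0.156  1.791 -0.     1.19  -2.283] [ 3.24426225 -0.07740469  1.14256782] [ 0.03350677 -0.56476004 -0.05183125]
```

>>> {"fn": "jog_arm", "kwargs": {"series": [[[4,-0.1,0,0,-0.1],[4,-0.2,0,0,-0.2],[4,-0.4,0,0,-0.2],[4,-0.6,0,0,-0.2],[4,-0.6,0,0,-0.2]]]}}

```text
clock: 7.43
tcp_pos: [0.5513, 0.1816, 0.1901]
tool_rot: [-1.915, 0.533, 1.915]
contact_force: [0.9, -0.3, -1.7]
opening: 0.0488
```

>>> {"fn": "jog_arm", "kwargs": {"series": [[[4,-1,0,0,0.12],[4,-2,0,0,0.24],[4,-3,0,0,0.36],[4,-4,0,0,0.48],[4,-5,0,0,0.6],[4,-6,0,0,0.72],[4,-6,0,0,0.84],[4,-6,0,0,0.96],[4,-6,0,0,1.08],[4,-6,0,0,1.2]]]}}

```text
clock: 8.27
tcp_pos: [0.5505, 0.1818, 0.2494]
tool_rot: [-1.076, 1.29, 1.079]
contact_force: [0.4, 0.2, -2.5]
opening: 0.0488
```

>>> {"fn": "jog_arm", "kwargs": {"series": [[[4,0,0,0,0.12],[4,0,0,0,0.24],[4,0,0,0,0.36],[4,0,0,0,0.48],[4,0,0,0,0.6],[4,0,0,0,0.72],[4,0,0,0,0.84],[4,0,0,0,0.96],[4,0,0,0,1.08],[4,0,0,0,1.2]]]}}

```text
clock: 9.1
tcp_pos: [0.5505, 0.1818, 0.2493]
tool_rot: [-0.151, 1.568, 0.152]
contact_force: [-0.1, 0.4, -2.2]
opening: 0.0489
```

>>> {"fn": "jog_arm", "kwargs": {"series": [[[4,0,0,0,0.1],[4,0,0,0,0.2],[4,0,0,0,0.2]]]}}

```text
clock: 9.35
tcp_pos: [0.5506, 0.1817, 0.2494]
tool_rot: [0.002, 1.573, -0.002]
contact_force: [-0.8, -0.1, -2.2]
opening: 0.0489
```

```bash
python3 - <<'E'
from h import *
s=ctrl.read_state();print(s["joints"].round(3),s["tcp_pos"],s["tool_rot"],s["contact_force"],s["opening"])
im=ctrl.get_image("wrist");cv2.imwrite("pics/w3.png",im[:,:,::-1])
b=ctrl.get_image("side");cv2.imwrite("pics/s3.png",b[:,:,::-1])
cv2.imwrite("pics/v3.png",cv2.resize(np.hstack([im,b])[:,:,::-1],(800,300)))
E
```

```text
[0.123 0.087 1.743 0.    1.313 0.126] [0.55058627 0.18174867 0.24938108] [ 0.00184195  1.57292257 -0.00184932] [-0.82241325 -0.113951   -2.23971351] 0.04889192834033674
```

View pics/v3.png

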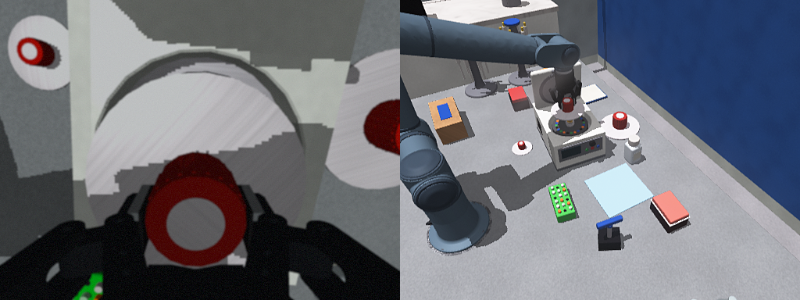

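The lid is off and held level: the knob fills the wrist view and the dark rotor is bare at side ~(572,122). The mat is clear, at side ~(620,190).

```bash
python3 - <<'E'
from h import *
D=cam("side");d=cv2.imread("pics/s3.png")[:,:,::-1].copy()
for c in blobs(d,(88,25,100),(108,140,255)):
    m=c.mean(0)
    if 230<m[0]<340 and m[1]>190:
        q=cv2.boxPoints(cv2.minAreaRect(c));e=cv2.approxPolyDP(c[:,None],8,True)[:,0]
        P=[onz(D,p,.003).round(3)[:2] for p in e];print(box(c),e.tolist(),P,np.mean(P,0))
for uv in((234,205),(238,196)): pass
# bottle: top of cap ~ (633,140)/800 ; base ~ (632,162)
f=1.28
print("bottle base",onz(D,((632-400)*f,160*f),0.0),"cap",onz(D,((633-400)*f,139*f),.128))
E
```

```text
[236, 208, 326, 279] [[288, 208], [236, 231], [268, 279], [326, 250]] [array([ 0.711, -0.037]), array([ 0.505, -0.039]), array([ 0.502, -0.25 ]), array([ 0.715, -0.25 ])] [ 0.60825 -0.144  ]
bottle base [ 0.7489243  -0.03734799  0.        ] cap [ 0.74508936 -0.03490217  0.128     ]
```

>>> {"fn": "jog_arm", "kwargs": {"series": [[[4,0,-2,0.4,0],[4,0,-5.6,1,0],[4,0,-9.3,1.6,0],[4,0,-13,2.3,0],[4,0,-16.7,2.9,0],[4,0,-20.4,3.5,0],[4,0,-24.1,4.1,0],[4,0,-27.8,4.7,0],[4,0,-31,5.3,0],[4,0,-32.8,5.6,0]]]}}

```text
clock: 10.28
tcp_pos: [0.6073, -0.1499, 0.2499]
tool_rot: [0.0, 1.571, -0.001]
contact_force: [-0.0, 0.8, -3.6]
opening: 0.0486
```

>>> {"fn": "jog_arm", "kwargs": {"series": [[[4,1,0,0,0],[4,4,0,0,0],[4,7.5,0,0,0],[4,11,0,0,0],[4,14,0,0,0],[4,17,0,0,0],[4,19,0,0,0],[4,19.8,0,0,0],[4,19.8,0,0,0],[4,19.8,0,0,0]]]}}

```text
clock: 11.12
tcp_pos: [0.6077, -0.146, 0.0526]
tool_rot: [-0.001, 1.57, 0.001]
contact_force: [-0.4, -0.4, -1.4]
opening: 0.0488
```

```bash
python3 - <<'E'
from h import *
s=ctrl.read_state();print(s["joints"].round(3),s["tcp_pos"],s["tool_rot"],s["contact_force"],s["opening"])
E
```

```text
[-0.417  0.435  1.721  0.     0.985 -0.418] [ 0.60768142 -0.14601627  0.05262253] [-8.20290536e-04  1.57037588e+00  7.63380213e-04] [-0.36952281 -0.37035826 -1.40080315] 0.04884721156545553
```

Now ease down about 12 mm.

>>> {"fn": "jog_arm", "kwargs": {"series": [[[4,0.2,0,0,0],[4,0.4,0,0,0],[4,0.6,0,0,0],[4,0.8,0,0,0],[4,0.95,0,0,0],[4,1.05,0,0,0],[4,1.1,0,0,0],[4,1.15,0,0,0],[4,1.15,0,0,0]]]}}

```text
clock: 11.87
tcp_pos: [0.6074, -0.1464, 0.0406]
tool_rot: [-0.0, 1.571, 0.0]
contact_force: [0.2, 0.4, -2.1]
opening: 0.0487
```

>>> {"fn": "jog_arm", "kwargs": {"series": [[[4,0.05,0,0,0],[4,0.1,0,0,0],[4,0.15,0,0,0],[4,0.15,0,0,0]]]}}

```text
clock: 12.2
tcp_pos: [0.6075, -0.1465, 0.0404]
tool_rot: [-0.0, 1.572, 0.0]
contact_force: [-4.6, 2.0, 7.3]
opening: 0.0489
```

>>> {"fn": "jog_arm", "kwargs": {"series": [[[5.5,0,0,0,0],[8.5,0,0,0,0],[8.5,0,0,0,0],[8.5,0,0,0,0],[8.5,0,0,0,0],[8.5,-2,0,0,0],[8.5,-5,0,0,0],[8.5,-9,0,0,0],[8.5,-13,0,0,0],[8.5,-17,0,0,0]]]}}

```text
clock: 13.03
tcp_pos: [0.607, -0.1462, 0.2106]
tool_rot: [0.0, 1.571, 0.0]
contact_force: [1.6, 0.1, 0.0]
opening: 0.0847
```

>>> {"fn": "jog_arm", "kwargs": {"series": [[[8.5,-4,-1,-1,0],[8.5,-8,-4,-3,0],[8.5,-9,-7,-6,0],[8.5,-9,-10,-9,0],[8.5,-9,-13,-11,0],[8.5,-9,-16,-13,0],[8.5,-9,-18,-15,0],[8.5,-9,-18.5,-16,0],[8.5,-9,-18.5,-16,0],[8.5,-9,-18.5,-16,0]]]}}

```text
clock: 13.87
tcp_pos: [0.4474, -0.331, 0.299]
tool_rot: [0.001, 1.57, -0.0]
contact_force: [-0.0, -0.3, 0.0]
opening: 0.085
```

```bash
python3 - <<'E'
from h import *
s=ctrl.read_state();print(s["joints"].round(3),s["tcp_pos"],s["tool_rot"],s["contact_force"],s["opening"])
im=ctrl.get_image("wrist");cv2.imwrite("pics/w4.png",im[:,:,::-1]);np.save("w4.npy",np.r_[s["tcp_pos"],s["tool_rot"]])
b=ctrl.get_image("side");cv2.imwrite("pics/s4.png",b[:,:,::-1])
W=cam("wrist",s)
for c in blobs(im,(104,130,40),(125,255,255)):
    r=cv2.minAreaRect(c);q=cv2.boxPoints(r);print(r,[onz(W,p,.14).round(4)[:2].tolist() for p in q],onz(W,r[0],.14))
cv2.imwrite("pics/v4.png",cv2.resize(np.hstack([im,b])[:,:,::-1],(800,300)))
E
```

```text
[-8.410e-01 -1.000e-02  1.752e+00  1.000e-03  1.400e+00 -8.400e-01] [ 0.44739207 -0.33104903  0.29902583] [ 9.02305385e-04  1.57034683e+00 -1.96651859e-04] [-0.00670233 -0.31092127  0.0342597 ] 0.0850275300046258
((253.7283172607422, 183.26588439941406), (98.83717346191406, 26.305892944335938), 8.746162414550781) [[0.404, -0.3346], [0.4084, -0.3111], [0.4949, -0.3246], [0.4923, -0.3487]] [ 0.44964218 -0.32959387  0.14      ]
```

View pics/v4.png

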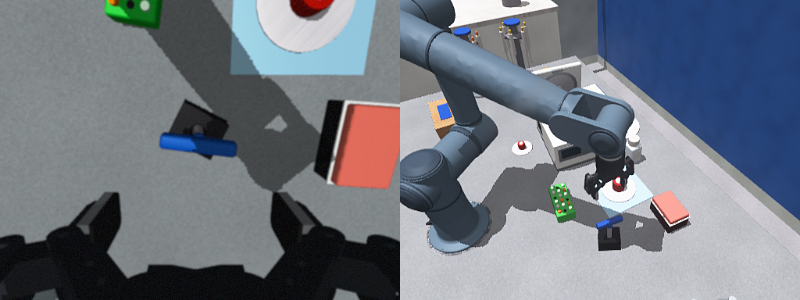

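The lid lies on the mat, knob up. The key's blue bar is at wrist ~(254,183) with yaw about -0.155, and it stands in its black block. I turn across the bar and lower for a close check.

>>> {"fn": "jog_arm", "kwargs": {"series": [[[8.5,1,-0.1,0.15,0.12],[8.5,2,-0.1,0.15,0.24],[8.5,3,-0.1,0.15,0.36],[8.5,4,-0.1,0.15,0.48],[8.5,5,-0.1,0.15,0.6],[8.5,6,-0.1,0.15,0.72],[8.5,7,-0.1,0.15,0.84],[8.5,8,-0.1,0.15,0.96],[8.5,9,-0.1,0.15,1.08],[8.5,9,-0.1,0.15,1.2]]]}}

```text
clock: 14.8
tcp_pos: [0.4491, -0.3301, 0.2065]
tool_rot: [0.936, 1.365, -0.934]
contact_force: [-0.3, 0.5, -0.3]
opening: 0.0849
```

>>> {"fn": "jog_arm", "kwargs": {"series": [[[8.5,0,0,0,0.12],[8.5,0,0,0,0.24],[8.5,0,0,0,0.36],[8.5,0,0,0,0.48],[8.5,0,0,0,0.526],[8.5,0,0,0,0.526],[8.5,0,0,0,0.526]]]}}

```text
clock: 15.38
tcp_pos: [0.4497, -0.3314, 0.209]
tool_rot: [1.32, 1.134, -1.32]
contact_force: [-0.2, -0.2, -0.3]
opening: 0.0851
```

```bash
python3 - <<'E'
from h import *
s=ctrl.read_state();print(s["joints"].round(3),s["tcp_pos"],s["tool_rot"],s["contact_force"],s["opening"])
im=ctrl.get_image("wrist");cv2.imwrite("pics/w5.png",im[:,:,::-1])
W=cam("wrist",s)
for c in blobs(im,(104,130,40),(125,255,255)):
    r=cv2.minAreaRect(c);print(box(c),r,[onz(W,p,.14).round(4)[:2].tolist() for p in cv2.boxPoints(r)],onz(W,r[0],.14))
E
```

```text
[-0.838  0.077  1.831  0.     1.233  0.884] [ 0.44968642 -0.33139468  0.20899534] [ 1.32033384  1.13365066 -1.32007367] [-0.1517051  -0.24054232 -0.2785595 ] 0.08506643712059889
[235, 142, 267, 279] ((251.58197021484375, 210.50759887695312), (137.34091186523438, 31.031232833862305), 88.9583740234375) [[0.4969, -0.3298], [0.4945, -0.3479], [0.405, -0.3371], [0.4077, -0.3167]] [ 0.45366871 -0.33322941  0.14      ]
```

View pics/w5.png

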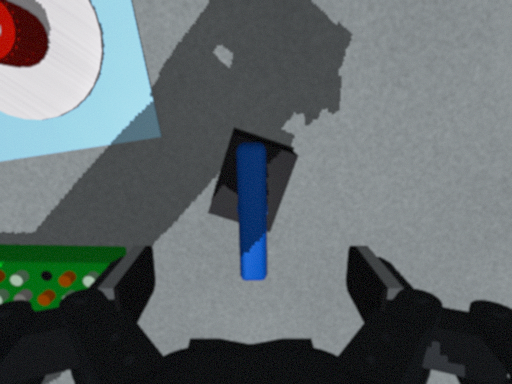

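Bar seen end-on at cols 235–267, rows 142–279, centred in the jaws to within 2 mm. I go down and grip.

>>> {"fn": "jog_arm", "kwargs": {"series": [[[8.5,1.5,0.05,0.15,-0.02],[8.5,3.5,0.05,0.15,-0.02],[8.5,5.5,0.05,0.15,-0.02],[8.5,7,0.05,0.15,-0.02],[8.5,7.8,0.05,0.15,-0.02],[8.5,7.8,0.05,0.15,-0.02]]]}}

```text
clock: 15.93
tcp_pos: [0.4484, -0.3327, 0.129]
tool_rot: [1.308, 1.147, -1.308]
contact_force: [0.5, 0.2, 0.2]
opening: 0.0848
```

>>> {"fn": "jog_arm", "kwargs": {"series": [[[5,0,0,0,0],[3,0,0,0,0],[1,0,0,0,0],[1,0,0,0,0],[1,0,0,0,0],[1,0,0,0,0],[1,0,0,0,0],[1,0,0,0,0],[1,0,0,0,0],[1,0,0,0,0]]]}}

```text
clock: 16.77
tcp_pos: [0.4495, -0.3342, 0.1318]
tool_rot: [1.308, 1.141, -1.308]
contact_force: [-0.2, 1.3, 5.4]
opening: 0.0171
```

>>> {"fn": "jog_arm", "kwargs": {"series": [[[1,-0.5,0,0,0],[1,-1.5,0,0,0],[1,-3,0,0,0],[1,-5,0,0,0],[1,-7.5,0,0,0],[1,-10.5,0,0,0],[1,-13.5,0,0,0],[1,-16.5,0,0,0],[1,-18.8,0,0,0],[1,-18.8,0,0,0]]]}}

```text
clock: 17.6
tcp_pos: [0.4505, -0.3355, 0.3258]
tool_rot: [1.306, 1.131, -1.306]
contact_force: [0.5, -0.9, 0.2]
opening: 0.0172
```

>>> {"fn": "jog_arm", "kwargs": {"series": [[[1,0,0.1,-1.5,-0.05],[1,0,0.3,-4.5,-0.05],[1,0,0.5,-8,-0.05],[1,0,0.7,-11.5,-0.05],[1,0,0.9,-15,-0.05],[1,0,1.1,-18.5,-0.05],[1,0,1.3,-22,-0.05],[1,0,1.5,-25.5,-0.05],[1,0,1.8,-28.5,-0.05],[1,0,2,-31,-0.05]]]}}

```text
clock: 18.43
tcp_pos: [0.5101, -0.0271, 0.3175]
tool_rot: [1.27, 1.17, -1.272]
contact_force: [1.2, -0.2, -2.0]
opening: 0.017
```

>>> {"fn": "jog_arm", "kwargs": {"series": [[[1,0,0.2,-2,0],[1,0,0.4,-5,0],[1,0,0.6,-8.5,0],[1,0,0.8,-12,0],[1,0,1,-15.5,0],[1,0,1.2,-19,0],[1,0,1.3,-21.3,0],[1,0,1.3,-21.3,0],[1,0,1.3,-21.3,0],[1,0,1.3,-21.3,0]]]}}

```text
clock: 19.27
tcp_pos: [0.5413, 0.1812, 0.3178]
tool_rot: [1.27, 1.169, -1.274]
contact_force: [-0.3, 0.1, -1.8]
opening: 0.0171
```

```bash
python3 - <<'E'
from h import *
s=ctrl.read_state();print(s["joints"].round(3),s["tcp_pos"],s["tool_rot"],s["contact_force"],s["opening"])
p=s["tcp_pos"];S,D=cam("scene"),cam("side");a=ctrl.get_image("scene");b=ctrl.get_image("side")
cv2.imwrite("pics/sc6.png",a[:,:,::-1]);cv2.imwrite("pics/si6.png",b[:,:,::-1])
o=[]
for C,i in((S,a),(D,b)):
    t=proj(C,(p[0],p[1],.20)).astype(int);x0,y0=t[0]-40,t[1]-40;print("crop org",x0,y0,"tip pred",proj(C,(p[0],p[1],p[2]-.1218)),"mouth pred",proj(C,(.5525,.1812,.157)))
    o.append(cv2.resize(i[y0:y0+80,x0:x0+80],(400,400),interpolation=cv2.INTER_CUBIC))
cv2.imwrite("pics/v6.png",np.hstack(o)[:,:,::-1])
E
```

```text
[ 1.250e-01  1.400e-02  1.694e+00 -1.000e-03  1.436e+00  1.781e+00] [0.54126178 0.18123416 0.31779104] [ 1.27012419  1.16852145 -1.27368086] [-0.27094436  0.11641671 -1.82530285] 0.017099758766960075
crop org 289 150 tip pred [328.90479373 191.47904516] mouth pred [324.77619689 205.69175554]
crop org 172 104 tip pred [212.64502649 145.82861578] mouth pred [216.62048906 153.94707422]
```

View pics/v6.png

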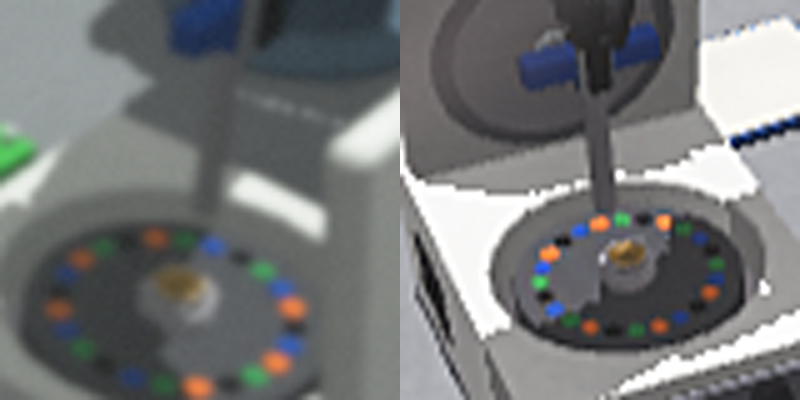

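Tip at crop-left (207,207) and crop-right (604,207). Brass socket at (182,285) and (627,252). I use the relative offset between the two.

```bash
python3 - <<'E'
from h import *
S,D=cam("scene"),cam("side");p=np.array([.5413,.1812,.3178])
f=lambda u,v:((u/5+289,v/5+150),)
def L(u,v): return (u/5+289,v/5+150)
def Rr(u,v): return ((u-400)/5+172,v/5+104)
print("tip",tri([ray(S,L(207,209)),ray(D,Rr(604,210))]),"mouth",tri([ray(S,L(182,285)),ray(D,Rr(627,252))]))
for z in(.20,.25): print(z,[(proj(S,(p[0],p[1],z))-[289,150])*5,(proj(D,(p[0],p[1],z))-[172,104])*5+[400,0]])
M=R.from_rotvec([1.2701,1.1685,-1.2737]).as_matrix();print(M.round(3));print((M.T@(np.array([.5525,.1812,.3178])-p)*100).round(2))
E
```

```text
tip [0.54106921 0.18361492 0.19495923] mouth [0.55449417 0.18292193 0.15398455]
0.2 [array([200.47867816, 201.00853073]), array([602.77473032, 204.33643031])]
0.25 [array([214.08825637, 118.2103844 ]), array([596.03853012, 142.42105214])]
[[-0.002  0.996 -0.085]
 [-0.001 -0.085 -0.996]
 [-1.    -0.002  0.001]]
[-0.    1.12 -0.1 ]
```

>>> {"fn": "jog_arm", "kwargs": {"series": [[[1,0,0.6,-0.05,0],[1,0,1.2,-0.1,0],[1,0,1.2,-0.1,0],[1,1,1.2,-0.1,0],[1,2,1.2,-0.1,0],[1,3,1.2,-0.1,0],[1,3.6,1.2,-0.1,0],[1,3.8,1.2,-0.1,0],[1,3.8,1.2,-0.1,0],[1,3.8,1.2,-0.1,0]]]}}

```text
clock: 20.2
tcp_pos: [0.5539, 0.1817, 0.2811]
tool_rot: [1.272, 1.168, -1.272]
contact_force: [0.1, 0.5, -1.5]
opening: 0.0173
```

>>> {"fn": "jog_arm", "kwargs": {"series": [[[1,0.1,0,0,0],[1,0.2,0,0,0],[1,0.3,0,0,0],[1,0.4,0,0,0],[1,0.5,0,0,0],[1,0.6,0,0,0],[1,0.6,0,0,0]]]}}

```text
clock: 20.78
tcp_pos: [0.5537, 0.1816, 0.2749]
tool_rot: [1.271, 1.168, -1.272]
contact_force: [-0.2, -0.2, -1.6]
opening: 0.0173
```

>>> {"fn": "jog_arm", "kwargs": {"series": [[[1,0.1,0,0,0],[1,0.2,0,0,0],[1,0.3,0,0,0],[1,0.4,0,0,0],[1,0.5,0,0,0],[1,0.6,0,0,0],[1,0.6,0,0,0]]]}}

```text
clock: 21.37
tcp_pos: [0.5542, 0.1811, 0.271]
tool_rot: [1.271, 1.166, -1.271]
contact_force: [-4.5, -3.1, 9.6]
opening: 0.0172
```

>>> {"fn": "jog_arm", "kwargs": {"series": [[[1,0,-0.05,0.03,0],[1,0,-0.1,0.07,0],[1,0,-0.1,0.07,0],[1,0,-0.1,0.07,0]]]}}

```text
clock: 21.7
tcp_pos: [0.5534, 0.1807, 0.2708]
tool_rot: [1.272, 1.165, -1.27]
contact_force: [-2.0, -2.9, 6.9]
opening: 0.0167
```

>>> {"fn": "jog_arm", "kwargs": {"series": [[[1,0,-0.05,0.06,0],[1,0.05,-0.08,0.1,0],[1,0.1,-0.08,0.1,0],[1,0.15,-0.08,0.1,0],[1,0.2,-0.08,0.1,0],[1,0.2,-0.08,0.1,0]]]}}

```text
clock: 22.2
tcp_pos: [0.5519, 0.18, 0.2664]
tool_rot: [1.271, 1.168, -1.272]
contact_force: [0.9, -1.5, -2.2]
opening: 0.0176
```

It slipped in, and the vertical force is gone. I continue down.

>>> {"fn": "jog_arm", "kwargs": {"series": [[[1,0.1,0,0,0],[1,0.2,0,0,0],[1,0.3,0,0,0],[1,0.4,0,0,0],[1,0.5,0,0,0],[1,0.6,0,0,0],[1,0.7,0,0,0],[1,0.7,0,0,0]]]}}

```text
clock: 22.87
tcp_pos: [0.5521, 0.1801, 0.2609]
tool_rot: [1.272, 1.167, -1.271]
contact_force: [0.6, -0.9, 3.6]
opening: 0.0168
```

Home: TCP 0.2609 against 0.2608 expected, with upward contact. Now I turn it.

>>> {"fn": "jog_arm", "kwargs": {"series": [[[1,0,0,0,-0.1],[1,0,0,0,-0.2],[1,0,0,0,-0.3],[1,0,0,0,-0.4],[1,0,0,0,-0.5],[1,0,0,0,-0.6],[1,0,0,0,-0.7],[1,0,0,0,-0.8],[1,0,0,0,-0.8],[1,0,0,0,-0.8]]]}}

```text
clock: 23.7
tcp_pos: [0.5526, 0.1798, 0.2609]
tool_rot: [0.67, 1.462, -0.67]
contact_force: [1.9, -2.4, 2.8]
opening: 0.0169
```

```bash
python3 - <<'E'
from h import *
s=ctrl.read_state();print(s["joints"].round(3),s["contact_force"],s["torque"],s["opening"])
E
```

```text
[ 1.200e-01  7.800e-02  1.732e+00 -1.000e-03  1.330e+00  9.790e-01] [ 1.89918708 -2.36424156  2.76644613] [-0.90439229 -0.58816213  0.01483604] 0.01693907450684269
```

>>> {"fn": "jog_arm", "kwargs": {"series": [[[1,0,0,0,-0.1],[1,0,0,0,-0.2],[1,0,0,0,-0.3],[1,0,0,0,-0.4],[1,0,0,0,-0.5],[1,0,0,0,-0.6],[1,0,0,0,-0.7],[1,0,0,0,-0.8],[1,0,0,0,-0.9],[1,0,0,0,-0.9]]]}}

```text
clock: 24.53
tcp_pos: [0.553, 0.1801, 0.2609]
tool_rot: [-0.034, 1.567, 0.034]
contact_force: [4.1, -1.9, 2.2]
opening: 0.0174
```

>>> {"fn": "jog_arm", "kwargs": {"series": [[[1,0,0,0,0],[1,0,0,0,0],[1,0,0,0,0]]]}}

```text
clock: 24.78
tcp_pos: [0.5529, 0.1801, 0.2609]
tool_rot: [-0.031, 1.567, 0.031]
contact_force: [4.9, -1.8, 2.1]
opening: 0.017
```

```bash
python3 - <<'E'
from h import *
s=ctrl.read_state();print(s["joints"].round(3),s["tcp_pos"],s["contact_force"],s["torque"],s["opening"])
S,D=cam("scene"),cam("side");a=ctrl.get_image("scene");b=ctrl.get_image("side");o=[]
for C,i in((S,a),(D,b)):
    t=proj(C,(.5525,.181,.2)).astype(int);x0,y0=t[0]-40,t[1]-40
    o.append(cv2.resize(i[y0:y0+80,x0:x0+80],(400,400),interpolation=cv2.INTER_CUBIC))
cv2.imwrite("pics/v7.png",np.hstack(o)[:,:,::-1])
E
```

```text
[ 0.12   0.078  1.732 -0.     1.328  0.081] [0.55294675 0.18011502 0.26087901] [ 4.85336304 -1.76801962  2.09910425] [-0.62941248 -1.18849889 -0.03898537] 0.017038230389275585
```

View pics/v7.png

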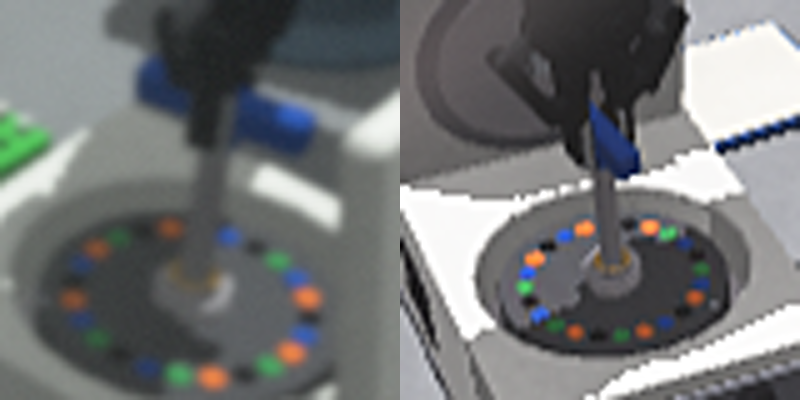

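The bar turned with the hand (about 1.7 rad) and the shaft still sits in the brass socket. I lift straight out, then turn back while clear.

>>> {"fn": "jog_arm", "kwargs": {"series": [[[1,-0.3,0,0,0],[1,-0.8,0,0,0],[1,-1.4,0,0,0],[1,-2,0,0,0],[1,-2.8,0,0,0],[1,-4,0,0,0],[1,-5.5,0,0,0],[1,-6.5,0,0,0],[1,-6.5,0,0,0]]]}}

```text
clock: 25.63
tcp_pos: [0.5528, 0.1806, 0.3287]
tool_rot: [-0.033, 1.566, 0.035]
contact_force: [0.4, -0.1, -0.5]
opening: 0.0173
```

>>> {"fn": "jog_arm", "kwargs": {"series": [[[1,0,0,0,0.12],[1,0,0,0,0.24],[1,0,0,0,0.36],[1,0,0,0,0.48],[1,0,0,0,0.6],[1,0,0,0,0.72],[1,0,0,0,0.84],[1,0,0,0,0.96],[1,0,0,0,1.08],[1,0,0,0,1.2]]]}}

```text
clock: 26.47
tcp_pos: [0.5514, 0.1802, 0.3244]
tool_rot: [0.903, 1.377, -0.904]
contact_force: [-0.4, -0.2, -1.0]
opening: 0.0172
```

>>> {"fn": "jog_arm", "kwargs": {"series": [[[1,0,0,0,0.12],[1,0,0,0,0.24],[1,0,0,0,0.36],[1,0,0,0,0.48],[1,0,0,0,0.55],[1,0,0,0,0.55],[1,0,0,0,0.55]]]}}

```text
clock: 27.05
tcp_pos: [0.5516, 0.1802, 0.3246]
tool_rot: [1.306, 1.144, -1.308]
contact_force: [-0.5, 0.5, -2.5]
opening: 0.0175
```

```bash
python3 - <<'E'
from h import *
s=ctrl.read_state();print(s["clock"],s["joints"].round(3),s["tcp_pos"],s["tool_rot"],s["contact_force"],s["opening"])
M=R.from_rotvec(s["tool_rot"]).as_matrix();print((M.T@(np.array([.4495,-.3342,.3178])-s["tcp_pos"])*100).round(2),M.round(3)[:2])
v=np.array([.4497,-.3314,.209,1.3203,1.1337,-1.3201]);W=cam("wrist",dict(tcp_pos=v[:3],tool_rot=v[3:]))
q=[onz(W,u,.05) for u in((236,128),(297,155),(271,230),(210,212))];print(np.round(q,4),np.mean(q,0))
E
```

```text
27.05 [0.12  0.032 1.664 0.    1.447 1.825] [0.55159495 0.18018735 0.32463327] [ 1.30649739  1.14384024 -1.30773022] [-0.45436996  0.46536626 -2.51075123] 0.017476613872670996
[ 0.69 -3.26 52.34] [[-0.001  0.991 -0.133]
 [ 0.    -0.133 -0.991]]
[[ 0.5    -0.3272  0.05  ]
 [ 0.4692 -0.3761  0.05  ]
 [ 0.4033 -0.3443  0.05  ]
 [ 0.4292 -0.2914  0.05  ]] [ 0.45039362 -0.33473554  0.05      ]
```

>>> {"fn": "jog_arm", "kwargs": {"series": [[[1,0,-0.1,1.5,0],[1,0,-0.3,4.5,0],[1,0,-0.5,8,0],[1,0,-0.7,11.5,0],[1,0,-0.9,15,0],[1,0,-1.1,18.5,0],[1,0,-1.3,22,0],[1,0,-1.5,25.5,0],[1,0,-1.8,28.5,0],[1,0,-2,31,0]]]}}

```text
clock: 27.88
tcp_pos: [0.4895, -0.1262, 0.3251]
tool_rot: [1.308, 1.142, -1.308]
contact_force: [1.0, -0.0, -1.5]
opening: 0.0177
```

>>> {"fn": "jog_arm", "kwargs": {"series": [[[1,0,-0.2,2,0],[1,0,-0.4,5,0],[1,0,-0.6,8.5,0],[1,0,-0.8,12,0],[1,0,-1,15.5,0],[1,0,-1.2,19,0],[1,0,-1.25,21.3,0],[1,0,-1.25,21.3,0],[1,0,-1.25,21.3,0],[1,0,-1.25,21.3,0]]]}}

```text
clock: 28.72
tcp_pos: [0.4492, -0.3331, 0.3248]
tool_rot: [1.308, 1.144, -1.307]
contact_force: [-0.2, 1.0, -1.0]
opening: 0.0172
```

>>> {"fn": "jog_arm", "kwargs": {"series": [[[1,2,0,0,0],[1,5,0,0,0],[1,8,0,0,0],[1,10.5,0,0,0],[1,12.5,0,0,0],[1,13.5,0,0,0],[1,13.5,0,0,0],[1,13.5,0,0,0]]]}}

```text
clock: 29.38
tcp_pos: [0.4497, -0.3332, 0.1907]
tool_rot: [1.307, 1.142, -1.307]
contact_force: [0.4, 0.0, -0.7]
opening: 0.0172
```

```bash
python3 - <<'E'
from h import *
s=ctrl.read_state();print(s["clock"],s["joints"].round(3),s["tcp_pos"],s["tool_rot"],s["contact_force"],s["opening"])
S,D=cam("scene"),cam("side");a=ctrl.get_image("scene");b=ctrl.get_image("side");o=[]
for C,i in((S,a),(D,b)):
    t=proj(C,(.45,-.334,.07)).astype(int);x0,y0=t[0]-40,t[1]-40
    o.append(cv2.resize(i[y0:y0+80,x0:x0+80],(400,400),interpolation=cv2.INTER_CUBIC))
cv2.imwrite("pics/v8.png",np.hstack(o)[:,:,::-1])
E
```

```text
29.3833 [-0.84   0.101  1.842  0.     1.199  0.864] [ 0.44968151 -0.33319366  0.19068999] [ 1.3071136   1.1424763  -1.30698187] [ 0.36562106  0.00211274 -0.65559585] 0.017215790663199965
```

View pics/v8.png

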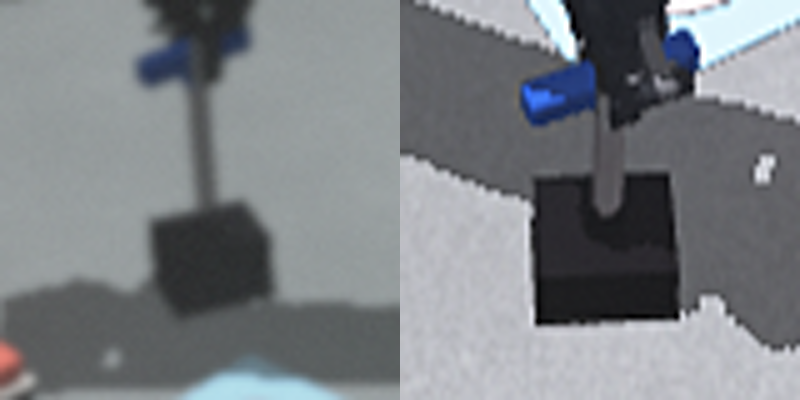

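The tip hangs about 19 mm above the block, over the hole at right crop (605,230). I lower with a 1 mm correction.

>>> {"fn": "jog_arm", "kwargs": {"series": [[[1,0.4,0,0.1,0],[1,1,0,0.1,0],[1,1.6,0,0.1,0],[1,2,0,0.1,0],[1,2.4,0,0.1,0],[1,2.8,0,0.1,0],[1,3.2,0,0.1,0],[1,3.2,0,0.1,0]]]}}

```text
clock: 30.15
tcp_pos: [0.4486, -0.3343, 0.1569]
tool_rot: [1.309, 1.144, -1.309]
contact_force: [-0.5, -0.1, -1.0]
opening: 0.0174
```

In the hole, with no contact.

>>> {"fn": "jog_arm", "kwargs": {"series": [[[1,0.4,0,0,0],[1,0.8,0,0,0],[1,1.2,0,0,0],[1,1.6,0,0,0],[1,2,0,0,0],[1,2.2,0,0,0],[1,2.3,0,0,0],[1,2.4,0,0,0],[1,2.5,0,0,0],[1,2.5,0,0,0]]]}}

```text
clock: 30.98
tcp_pos: [0.449, -0.3347, 0.133]
tool_rot: [1.308, 1.142, -1.308]
contact_force: [-0.4, 0.1, -1.3]
opening: 0.0173
```

>>> {"fn": "jog_arm", "kwargs": {"series": [[[1,0.05,0,0,0],[1,0.1,0,0,0],[1,0.15,0,0,0],[1,0.2,0,0,0],[1,0.2,0,0,0]]]}}

```text
clock: 31.4
tcp_pos: [0.4494, -0.335, 0.132]
tool_rot: [1.308, 1.141, -1.308]
contact_force: [-1.3, 0.7, 4.4]
opening: 0.0171
```

The tip is on the floor (TCP 0.132, same as at grasp). I release and rise.

>>> {"fn": "jog_arm", "kwargs": {"series": [[[2.5,0,0,0,0],[4,0,0,0,0],[6,0,0,0,0],[8.5,0,0,0,0],[8.5,0,0,0,0],[8.5,0,0,0,0],[8.5,0,0,0,0],[8.5,-1.5,0,0,0],[8.5,-4,0,0,0],[8.5,-7,0,0,0]]]}}

```text
clock: 32.23
tcp_pos: [0.4481, -0.3337, 0.1999]
tool_rot: [1.309, 1.147, -1.309]
contact_force: [-0.6, 0.1, 0.9]
opening: 0.085
```

>>> {"fn": "jog_arm", "kwargs": {"series": [[[8.5,-3,0,0,0],[8.5,-6,0,0,0],[8.5,-9,0,0,0],[8.5,-12,0,0,0],[8.5,-12,0,0,0],[8.5,-12,0,0,0]]]}}

```text
clock: 32.73
tcp_pos: [0.4497, -0.3354, 0.3235]
tool_rot: [1.307, 1.137, -1.307]
contact_force: [-0.1, 0.3, -1.0]
opening: 0.0847
```

```bash
python3 - <<'E'
from h import *
s=ctrl.read_state();print(s["clock"],s["tcp_pos"],s["contact_force"],s["opening"])
a=ctrl.get_image("wrist");b=ctrl.get_image("side")
W=cam("wrist",s);D=cam("side")
for c in blobs(a,(104,130,40),(125,255,255)):
    r=cv2.minAreaRect(c);print(r,onz(W,r[0],.14),[onz(W,p,.14).round(4)[:2].tolist() for p in cv2.boxPoints(r)])
cv2.imwrite("pics/v9.png",cv2.resize(np.hstack([a[:,:400],b[100:,100:400][:, :].repeat(1,0) if 0 else cv2.resize(b[120:340,180:400],(384,384))])[:,:,::-1],None,fx=1,fy=1))
E
```

```text
32.7333 [ 0.44967577 -0.33538023  0.32352434] [-0.13907881  0.29350245 -0.96002577] 0.0846963579436662
((249.0, 176.49996948242188), (19.999996185302734, 90.99998474121094), 0.0) [ 0.45200624 -0.3355238   0.14      ] [[0.4072, -0.3193], [0.4961, -0.3321], [0.4936, -0.3506], [0.4045, -0.3392]]
```

View pics/v9.png

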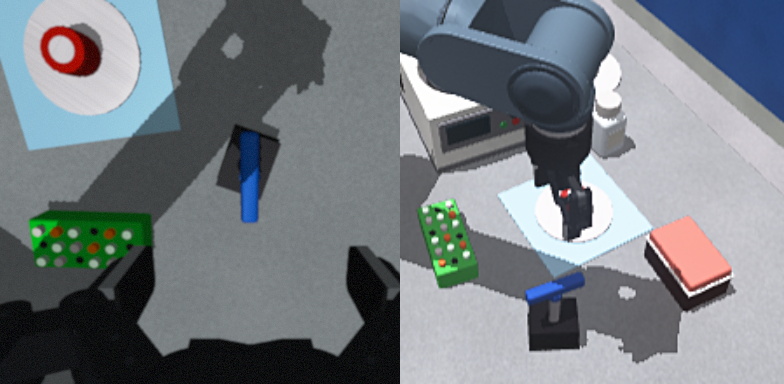

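```bash
python3 -c "
from bench import ctrl
print(ctrl.job_done())"
```

```text
the job is handed in; nothing more can be done
None
```

I finished the job and handed it in at about 33 s of the 72 s allowed; the hand-in gave no verdict.

- **Lid:** I unscrewed it with 5.0 rad of anticlockwise turn in one grip and lowered it until I felt light contact (about 10 N). In the last pictures it lies flat, knob up, near the middle of the mat.
- **Key in the nut:** The key first caught on the socket's edge. After shifting about 2 mm it dropped in, with the TCP at 0.2609 m against 0.2608 m expected for fully home. I then turned it 1.7 rad anticlockwise.
- **Key returned:** The key stands upright in its block, its tip lowered to the hole's floor. The bar is within about 2 mm of where it was, by the wrist camera.
- **Bystanders and gripper:** By eye, the bottle, tip box and tube rack look unmoved. The gripper is open and clear of everything.

**Not checked directly:** The nut angle is inferred from the hand's turn less the hexagon's play, so about 1.5 rad or more. The socket looks the same every 60°, so a picture would not settle it. No check failed, but the scene and side cameras disagreed by about 2 mm on the key tip, which likely explains the catch at the socket.

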